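# Release the espresso cup and catch it with the other finger

### The job

Press the red button of the cup feeder with one fingertip so that the spring pushes the checked cup out, and have the other finger of the same gripper waiting in the lane to stop the cup before it slides away. Finish holding exactly so: the button kept fully down by one finger, and the cup standing upright on the lane, pushed out of its parking place and stopped against the other finger. Do not pick up or tip the cup, and leave everything else where it stands.

Things in the scene. Friction and masses are not known exactly. Their poses are not given: they have to be found in the camera images.
- feeder: Spring cup feeder, a low tray fixed to the worktop. Origin: on the worktop under the centre of the parked cup; z up; the cup leaves towards -x. Grey slick lane floor 10 mm high, x = -115 to +85 mm. Wooden guide walls 70 mm apart, tops 32 mm high, x = -35 to 70 mm; farther out only curbs 16 mm high. Spring housing at x = 70 to 100 mm, 46 mm high. The cup is lost once its centre is past x = -75 mm.
- pusher_face (a point): Middle of the front of the small steel pusher (40 mm wide, 10 mm tall) behind the cup, at feeder x = 31 mm at the start. Its spring drives the cup towards -x with about 4 N, about 1.6 N at the end of its 60 mm stroke. Once let go, the cup shoots out at up to about 1 m/s and off the lane unless something stands in its way.
- stop_bar (a point): Middle of the top of the steel stop bar across the lane in front of the cup, at feeder x = -35 mm, standing 12 mm above the lane floor. It is one piece with the red button and sinks into the floor with it.
- button_top (a point): Centre of the top of the round red button (32 mm across), moving with it: at feeder x = -62 mm, y = +62 mm; 32 mm above the worktop when up, 19 mm when fully down. Its black housing (44 x 40 mm) is 17 mm high.
- release (a joint): Travel of the red button and stop bar straight down: 0 up, 0.013 m fully down. The spring takes about 2 N to start and 4 N at the bottom, plus up to 3 N of rubbing at the bar. The cup is let go at about 0.009 to 0.012 m. The button springs up again when let go, and the bar would then lift a cup standing over it.
- lane_mid (a point): Point on the lane floor, mid-lane, level with the button: feeder x = -62 mm, y = 0, 10 mm above the worktop. A finger standing here, its tip no more than 30 mm above the worktop, stops the cup after about 18 mm of travel. The lane is 70 mm wide between the curbs here.
- cup: Small white cup with a black-and-white checked band, upside down, 66 mm in diameter, 53 mm tall, about 130 g, standing in the feeder on the lane floor between the pusher and the stop bar. Origin: centre of its underside; z up.
- mug_a: Bystander: white mug with small leaf marks, 92 mm wide over the bowl (127 mm with handle), 95 mm tall, loose on the worktop; origin under its centre.
- spice_a: Bystander: spice jar with dark cap, 41 mm wide, 105 mm tall, loose on the worktop; origin under its centre.
- spice_b: Bystander: spice jar with dark cap, 41 mm wide, 105 mm tall, loose on the worktop; origin under its centre.
- salt_shaker: Bystander: clear salt shaker with grey top, 44 mm wide, 90 mm tall, loose on the worktop; origin under its centre.
- lemon_a: Bystander: yellow lemon, 83 x 58 x 58 mm, loose on the worktop; origin under its centre.
- teaspoon: Bystander: steel teaspoon lying flat, 134 x 27 x 12 mm, loose on the worktop; origin under its centre.
Not all that is in view belongs to the job. Of the things that look like the cup, the largest one is meant.

How it is judged (in metres and radians):
On the way:
1. the button is pressed down, which lets the cup out (value of joint release above 0.009 m), for 0.1 s.
At the end, for the whole second after the job is handed in: At the end the button is at least 9 of its 13 mm down, held by a finger (0.5 N); the cup is 8 to 70 mm out from its parking place, within 15 mm of mid-lane, less than 8 mm above the floor, within 0.2 rad of upright, still, and pressing on a finger with at least 0.15 N (value of joint release above 0.009 m and contact force between the fingers and feeder above 0.5 N and contact force between the fingers and cup above 0.15 N and x of cup in the frame of feeder between -0.07 and -0.008 m and y of cup in the frame of feeder between -0.015 and 0.015 m and z of cup in the frame of feeder below 0.018 m and angle between cup's own z axis and vertical below 0.2 rad and linear speed of cup below 0.02 m/s); the arm keeps its last pose, push and grip.
It fails at once if the cup slid away: its centre passed 75 mm out of its parked position (x of cup in the frame of feeder below -0.075 m).
It fails at once if the cup was lifted more than 15 mm off the lane floor (z of cup in the frame of feeder above 0.025 m).
It fails at once if the cup was tipped more than 0.5 rad (angle between cup's own z axis and vertical above 0.5 rad).
It fails at once if a bystander was moved more than 30 mm (distance of any of mug_a, spice_a, spice_b, salt_shaker, lemon_a, teaspoon from where it was at the start of the episode above 0.03 m).
It also fails if it takes over 38 s, if anything falls off the work surface, if the arm or the gripper's body presses on something with over 40 N, if the wrist force passes 120 N, or if a joint passes its speed limit or range.

### The arm

A 6-joint arm with a two-finger parallel gripper is mounted at the origin on a cart in front of the work surface, level with it; the furniture and walls round the work are solid. World frame = base frame: x ahead of the robot, y to its left, z up, the work surface at z = 0. Lengths are in m, angles in degrees, forces in N, time in s.
With the tool pointing down it reaches from about 0.35 to 0.875 m from the base axis. Payload 4.2 kg.
Tool frame: the origin (TCP) lies on the front face of the gripper's body, between the roots of the fingers; the fingertips stand 70 mm ahead of it and the grasp point (between the pads) lies 51 mm ahead of it; z points along the fingers, y is the line along which they close (so a half turn about z gives the same grasp; the last joint's range is limited). The gripper opens to 87 mm and grips with 3 to 60 N. Pads are 19 mm wide; open, the fingers measure 117 mm over their backs; the gripper's body (75 mm by 190 mm) begins 51 mm behind the grasp point.
Start: joints at [85.577, 22.042, 0.453, 0, -68.411, -14.817], TCP at [0.206, 0.59, 0.292] pointing down, gripper open.
Joint ranges: [-179.83, 179.83], [-69.29, 118.12], [-61.27, 80.66], [-181.25, 117.63], [-171.15, -9.14], [-177.46, 177.46]. Speed limits (degrees/s): [159.86, 159.86, 180, 180, 180, 180].

### API

Orientations are given as a 3x3 rotation matrix whose columns are the frame's x, y, z axes.
In Python, from station import r gives the robot as it stands.
- The arm moves only by the shell command python3 -m pendant 'ROWS' [OPENING]. ROWS is JSON, a list of rows, each a list of 2 entries, a list of its own where there are three numbers: the shift along the tool's x, y, z in mm, then the turn, a rotation vector about the tool's x, y, z in rad. A call has 1 to 10 rows; each row is the pose to reach, as a shift and turn from the pose commanded when the call began, along the tool's axes at that moment; what a row does not reach only later rows make up. A row lasts 1/10 s, in which the tool goes at most 50 mm and 8.59 degrees, less where a joint would pass 70% of its speed; a pose out of reach is approached as far as the arm can. A call with a gripper value outside its range is refused whole. OPENING is the opening, from 0 (shut) to 1 (fully open), set as the call begins (- or left out, the last holds). The fingers move at their own pace and stop on an object; the grip force is fixed at half the most. Time passes only in rows, so rows that repeat a pose let the fingers close. It gives the time, the measured TCP pose, the force, the opening and the grip force at its end, in the units of the state.
- r.sense(): the state, without advancing time (a new reading comes with each control period).
- r.capture(name): name is "side" or "top"; returns a dict with "frame" (384x512x3 uint8, red, green, blue), "vertical_fov" (degrees; the focal length in pixels is half the picture's height over the tangent of half this angle, whatever the lens; pixels are square), "cx", "cy" (the principal point, pixels), "distortion" ([k1, k2, p1, p2, k3] as OpenCV has them; the pictures are not rectified), "rvec" (rotation vector, rad) and "tvec" (3), from world to camera coordinates, as OpenCV has them. Camera axes: x right, y down, z forward; pixel columns grow to the right and rows downward; lengths in m; the calibration is good to about 2 mm. A picture is of the moment at which its call begins. There is no depth.
- r.finish_job(): hands the job in; it is judged then, once.
The state is a dict: "time_s": time; "joints": joint angles; "joint_velocities": joint speeds; "effort": joint torques, N m; "tcp_pos": TCP position; "ee_rot": TCP orientation; "wrist_force": force on the tool from outside, world axes, zero at the start; "moment": the same for the moment, N m; "gripper_width": opening from 0.0 (shut) to 1.0 (fully open); "gripper_force": force on a finger pad.
Only numpy, scipy, OpenCV 4.12 (cv2) and the standard library are available. Lean on these libraries where they do the work, as an engineer would, in place of code of your own. Each camera call takes 0.05 s, during which the arm holds its last target. There are 200 camera calls.

## Working session

There is one attempt and no reset: what is moved stays moved. The work goes in short steps, Python scripts to look and compute and a shell command to move; the robot and the scene stay as the last step left them, time stands still between calls to the robot, and variables do not carry over. Pictures are saved under pics/ and viewed, at most 10 in all, crops included, and the job is handed in when it is done.

```bash
mkdir -p pics; ls
cat > h.py <<'E'
import numpy as np,cv2
from station import r
def cam(n):
    c=r.capture(n);f=c["frame"];H,W=f.shape[:2]
    fl=H/2/np.tan(np.radians(c["vertical_fov"])/2)
    K=np.array([[fl,0,c["cx"]],[0,fl,c["cy"]],[0,0,1.]])
    R=cv2.Rodrigues(np.array(c["rvec"],float))[0];t=np.array(c["tvec"],float).ravel()
    return dict(f=f,K=K,d=np.array(c["distortion"],float),R=R,t=t,rv=np.array(c["rvec"],float))
def ray(c,uv,z):
    p=cv2.undistortPoints(np.array(uv,float).reshape(-1,1,2),c["K"],c["d"]).reshape(-1,2)
    d=np.c_[p,np.ones(len(p))]@c["R"];o=-c["R"].T@c["t"]
    return o+d*((z-o[2])/d[:,2])[:,None]
def proj(c,P):
    return cv2.projectPoints(np.array(P,float).reshape(-1,1,3),c["rv"],c["t"],c["K"],c["d"])[0].reshape(-1,2)
E
python3 - <<'E'
from h import *
a=cam("top");b=cam("side")
for n,c in(("top",a),("side",b)):
    cv2.imwrite(f"pics/{n}0.png",cv2.resize(c["f"][:,:,::-1],(800,600)))
    hsv=cv2.cvtColor(c["f"],cv2.COLOR_RGB2HSV)
    m=((hsv[...,0]<8)|(hsv[...,0]>172))&(hsv[...,1]>150)&(hsv[...,2]>70)
    k,l,s,ce=cv2.connectedComponentsWithStats(m.astype(np.uint8))
    for i in range(1,k):
        if s[i,4]>15: print(n,s[i],ce[i],ray(c,ce[i],.032))
s=r.sense();print(s)
E
```

```text
pics
top [ 93 126   5   6  16] [ 95.  128.5] [[0.71273019 0.55742325 0.032     ]]
top [196 189  11  11  95] [200.38947368 193.62105263] [[0.51111171 0.21140877 0.032     ]]
side [139  76   7  20  65] [142.12307692  86.29230769] [[0.52523156 1.35935491 0.032     ]]
side [251 106   3  15  25] [251.8  113.08] [[0.83374316 0.61846811 0.032     ]]
side [226 166   7   5  27] [229.        167.7037037] [[0.51166324 0.2046614  0.032     ]]
{'time_s': 0.1, 'joints': array([ 8.55772407e+01,  2.20852588e+01,  3.87064237e-01, -2.45444291e-02,
       -6.84130642e+01, -1.48169956e+01]), 'joint_velocities': array([ 0.06585866, -0.07002188,  0.19960854,  0.13271283,  0.09705275,
       -0.06643288]), 'effort': array([ 8.33551348e-04, -3.91688025e+01,  1.87936485e+01,  4.23206627e+00,
        1.34402621e-02, -7.07255003e-05]), 'tcp_pos': array([0.20579391, 0.58970862, 0.29127871]), 'ee_rot': array([[ 9.44095913e-01, -3.29670452e-01, -5.46890454e-04],
       [-3.29670887e-01, -9.44093998e-01, -1.90529945e-03],
       [ 1.11804937e-04,  1.97907929e-03, -9.99998035e-01]]), 'wrist_force': array([-0.9220152 , -0.563704  , -1.18888359]), 'moment': array([-0.0282599 , -0.00604718,  0.01922898]), 'gripper_force': 0.0, 'gripper_width': 0.9982994146933284}
```

View pics/top0.png

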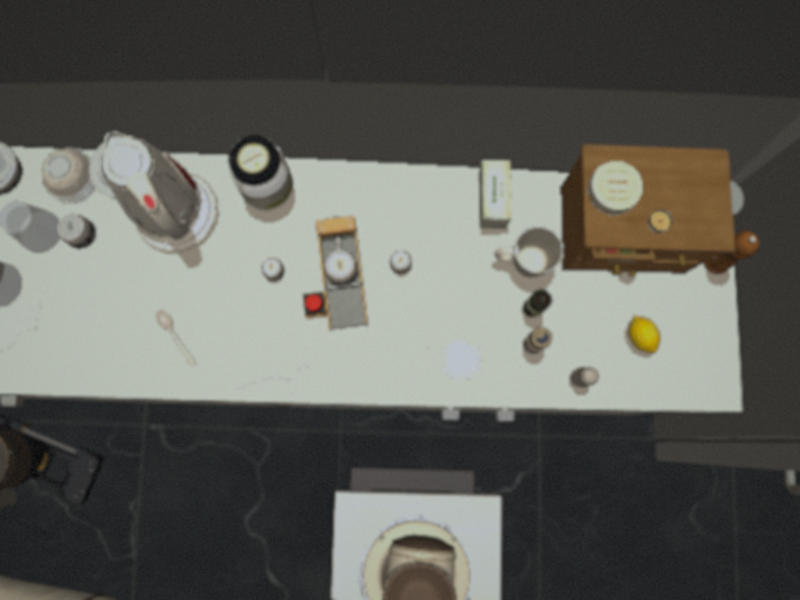

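View pics/side0.png

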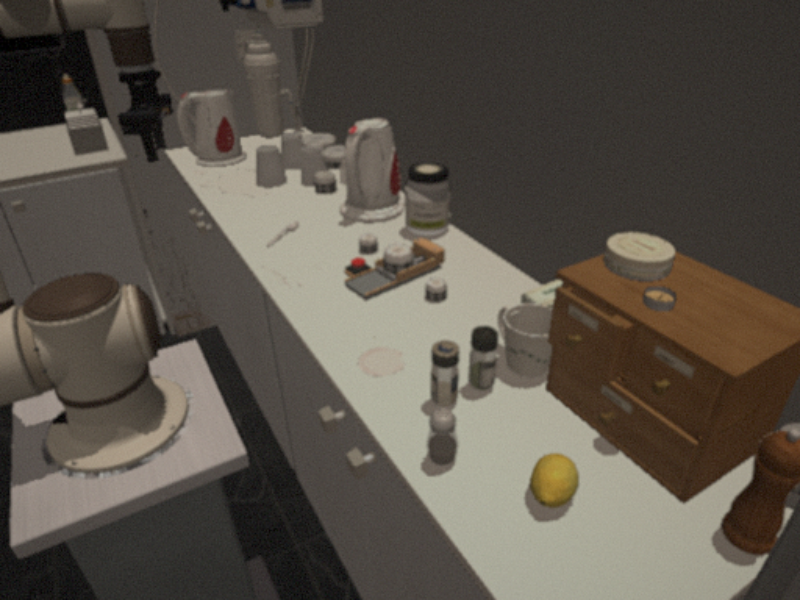

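The top view has three cup-like things at (340,265), (272,268) and (400,261). The one at (340,265) is the largest and stands in the feeder, so it should be the one meant. The red button is at (314,303), and the lane exits towards the robot at (347,325). I'll confirm with an enlarged crop.

Run:
```python
from h import *
a=cam("top")
A=np.mean([cam("top")["f"].astype(float) for _ in range(8)],0).astype(np.uint8)
b=cam("side");B=np.mean([cam("side")["f"].astype(float) for _ in range(8)],0).astype(np.uint8)
np.save("A.npy",A);np.save("B.npy",B)
print("cams",-a["R"].T@a["t"],-b["R"].T@b["t"])
ca=cv2.resize(A[130:220,165:265],None,fx=5.6,fy=5.6,interpolation=cv2.INTER_CUBIC)
cb=cv2.resize(B[145:195,215:295],None,fx=7,fy=7,interpolation=cv2.INTER_CUBIC)[:504]
out=np.zeros((864,560,3),np.uint8);
cv2.imwrite("pics/cropA.png",ca[:,:,::-1]);cv2.imwrite("pics/cropB.png",cb[:,:,::-1])
```

```text
cams [0.25466735 0.03468498 1.43069438] [ 0.07417618 -0.75000463  0.59838638]
```

View pics/cropA.png

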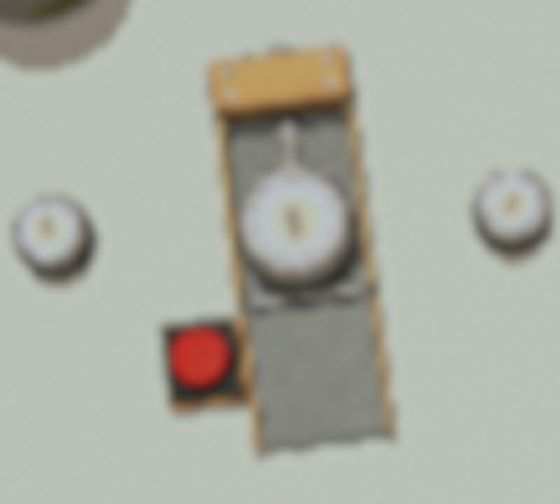

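View pics/cropB.png

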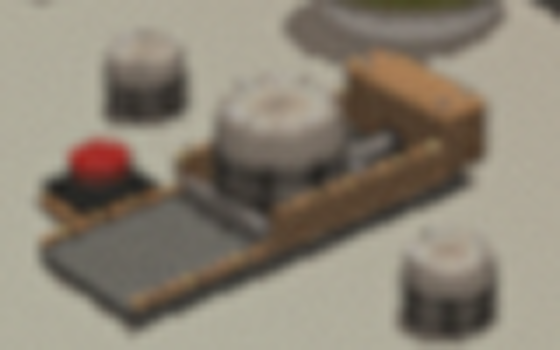

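The crops confirm it: the cup at A(295,215) is clearly larger than the two side ones and sits between pusher and bar. The button is at A(200,357) / B(100,155). Next I'll fit the feeder pose from these points.

Run:
```python
from h import *
from scipy.optimize import least_squares
a=cam("top");b=cam("side")
# feeder pts (mm), crop px
A=[((-62,62,30),(200,357)),((0,0,63),(295,213)),((-115,35,10),(262,450)),((-115,-35,10),(387,438)),
   ((-84,82,17),(172,404)),((-40,82,17),(165,327)),((85,0,46),(281,80)),((-35,35,16),(247,310)),((-35,-35,16),(370,293))]
B=[((-62,62,32),(100,153)),((0,0,63),(281,106)),((-115,35,10),(45,248)),((-35,0,22),(226,203)),((100,-35,46),(485,105)),((70,35,46),(350,62))]
f=lambda l,s,o:(np.array([p for p,_ in l])/1e3,(np.array([q for _,q in l])+.5)/s-.5+np.array(o))
PA,qa=f(A,5.6,(165,130));PB,qb=f(B,7,(215,145))
def W(P,x):
    c,s=np.cos(x[2]),np.sin(x[2]);return P@np.array([[c,-s,0],[s,c,0],[0,0,1]]).T+[x[0],x[1],0]
for nm,res in(("A",lambda x:(proj(a,W(PA,x))-qa).ravel()),("B",lambda x:(proj(b,W(PB,x))-qb).ravel()),
  ("AB",lambda x:np.r_[(proj(a,W(PA,x))-qa).ravel(),(proj(b,W(PB,x))-qb).ravel()])):
    o=least_squares(res,[.6,.15,0],loss="soft_l1");x=o.x;print(nm,x[:2],np.degrees(x[2]),"\n",res(x).reshape(-1,2).round(1).tolist())
for P in((-62,62,32),(-62,0,10)):print(W(np.array([P])/1e3,x))
```

```text
A [0.5829254  0.15988717] 8.463488843312744 
 [[-0.0, -0.0], [0.1, 1.2], [0.1, 0.3], [0.3, -0.3], [-0.3, 0.1], [-0.4, -0.1], [0.1, -0.4], [-0.1, -0.4], [0.3, -0.0]]
B [0.58521549 0.1594432 ] 7.75831022936518 
 [[0.1, 0.0], [0.0, -0.5], [-0.4, 0.4], [-0.3, -0.1], [0.7, -1.0], [0.0, 0.7]]
AB [0.58366208 0.15945655] 8.246765553999648 
 [[0.0, -0.3], [0.2, 0.9], [0.1, -0.0], [0.3, -0.5], [-0.2, -0.2], [-0.3, -0.4], [0.3, -0.6], [-0.0, -0.6], [0.4, -0.2], [-0.4, 0.3], [-0.4, -0.4], [-0.8, 0.7], [-0.7, 0.1], [0.2, -1.0], [-0.5, 0.8]]
[[0.51341012 0.21192236 0.032     ]]
[[0.52230319 0.15056347 0.01      ]]
```

```bash
cat > go.py <<'E'
import sys;from h import *
s=r.sense();R=np.array(s["ee_rot"]);p=np.array(s["tcp_pos"])
y=np.radians(8.3);O=np.array([.5835,.1596]);F=np.array([[np.cos(y),-np.sin(y)],[np.sin(y),np.cos(y)]])
fx,fy,z=map(float,sys.argv[1:4]);T=np.r_[O+F@[fx,fy],z]
Y=np.r_[-F[:,1],0];Z=np.array([0,0,-1.]);G=np.c_[np.cross(Y,Z),Y,Z]
print("shift mm",(R.T@(T-p)*1e3).round(1),"turn",cv2.Rodrigues(R.T@G)[0].ravel().round(3),"t",s["time_s"],"F",np.round(s["wrist_force"],2),"grip",round(s["gripper_width"],3),"feeder tcp",((F.T@(p[:2]-O))*1e3).round(1),p[2].round(4))
E
sed -i 's#/1e3#/1e3#' go.py; python3 go.py -.062 .031 .20
```

```text
shift mm [429.  283.2  92.3] turn [-0.     0.    -0.481] t 1.1 F [-0.08 -0.13 -0.05] grip 1.001 feeder tcp [-311.5  480.5] 0.2923
```

```bash
python3 -m pendant '[[[20,13,0],[0,0,-0.02]],[[50,33,0],[0,0,-0.06]],[[88,58,0],[0,0,-0.1]],[[126,83,0],[0,0,-0.15]],[[164,108,0],[0,0,-0.2]],[[202,133,0],[0,0,-0.25]],[[240,158,0],[0,0,-0.3]],[[278,183,10],[0,0,-0.35]],[[316,208,20],[0,0,-0.4]],[[340,225,30],[0,0,-0.44]]]' 0.54; python3 go.py -.062 .031 .15
```

```text
time_s: 2.1
tcp_pos: [0.454, 0.2634, 0.2623]
ee_rot: [[0.995, 0.104, 0.001], [0.104, -0.995, 0.0], [0.001, -0.0, -1.0]]
wrist_force: [0.8, -1.0, 1.0]
gripper_width: 0.538
gripper_force: 0.0
shift mm [ 54.7  88.3 112.3] turn [-0.    -0.001 -0.041] t 2.1 F [ 0.75 -0.96  1.01] grip 0.538 feeder tcp [-113.1  121.4] 0.2623
```

```bash
python3 -m pendant '[[[12,20,20],[0,0,-0.01]],[[25,41,45],[0,0,-0.02]],[[38,62,70],[0,0,-0.03]],[[48,78,95],[0,0,-0.041]],[[54,87,110],[0,0,-0.041]],[[55,88,118],[0,0,-0.041]],[[55,88,122],[0,0,-0.041]],[[55,88,122],[0,0,-0.041]]]'; python3 go.py -.062 .031 .11
python3 - <<'E'
from h import *
b=cam("side");a=cam("top")
x=cv2.resize(b["f"][125:195,195:295],(700,490),interpolation=2);cv2.imwrite("pics/s2.png",x[:,:,::-1])
E
```

```text
time_s: 2.9
tcp_pos: [0.5165, 0.1843, 0.1404]
ee_rot: [[0.989, 0.145, 0.0], [0.145, -0.989, 0.0], [0.0, -0.0, -1.0]]
wrist_force: [-0.5, -0.5, -0.1]
gripper_width: 0.54
gripper_force: 0.0
shift mm [ 0.7  3.1 30.4] turn [-0.    -0.     0.001] t 2.9 F [-0.47 -0.46 -0.08] grip 0.54 feeder tcp [-62.7  34.1] 0.1404
```

View pics/s2.png

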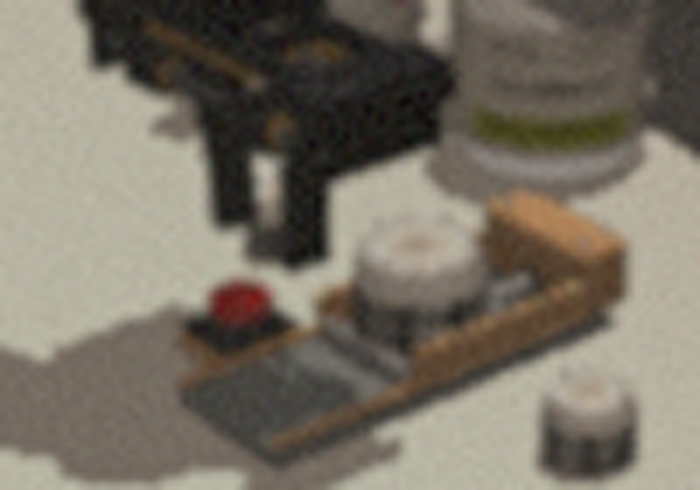

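The gripper hovers above the feeder with the fingers at crop (232,222) and (300,262), and the cup is untouched. I'll lower to just above the button and compare the fingertip pixels with the prediction.

```bash
python3 -m pendant '[[[0,1,8],[0,0,0]],[[1,3,18],[0,0,0]],[[1,3,26],[0,0,0]],[[1,3,30],[0,0,0]],[[1,3,30],[0,0,0]]]'; python3 go.py -.062 .031 .089
python3 - <<'E'
from h import *
y=np.radians(8.3);F=np.array([[np.cos(y),-np.sin(y)],[np.sin(y),np.cos(y)]])
b=cam("side");s=r.sense();p=np.array(s["tcp_pos"]);R=np.array(s["ee_rot"])
x=cv2.resize(b["f"][125:195,195:295],(800,560),interpolation=2)[:,:,::-1].copy()
# predicted: tip bottom centres (red), button top/lane_mid (green)
P=[p+R@[0,k*.031,.07] for k in(-1,1)]
Q=[np.r_[F@[u/1e3,v/1e3]+[.5835,.1596],w/1e3] for u,v,w in((-62,62,32),(-62,0,10))]
for L,c in((P,(255,0,255)),(Q,(0,255,0))):
    for q in proj(b,L): cv2.circle(x,tuple(((q-[195,125]+.5)*8).astype(int).tolist()),4,c,-1)
cv2.imwrite("pics/s3.png",x)
E
```

```text
time_s: 3.5
tcp_pos: [0.5177, 0.1807, 0.1092]
ee_rot: [[0.989, 0.145, -0.002], [0.145, -0.989, -0.001], [-0.002, 0.001, -1.0]]
wrist_force: [-0.1, 0.6, -0.4]
gripper_width: 0.54
gripper_force: 0.0
shift mm [ 0.1 -0.6 20.2] turn [0.001 0.002 0.   ] t 3.5 F [-0.14  0.59 -0.44] grip 0.54 feeder tcp [-62.1  30.4] 0.1092
```

View pics/s3.png

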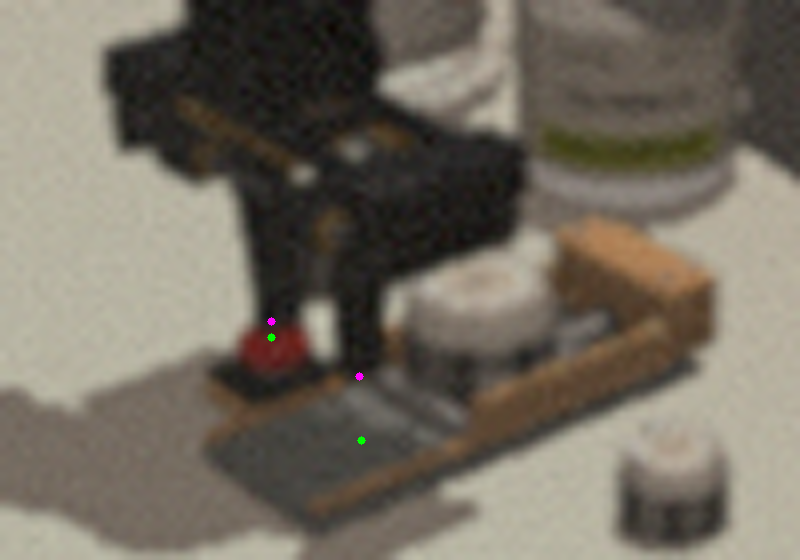

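The fingertips sit above the button at (271,321) and mid-lane at (360,377), as predicted. I'll press now.

```bash
python3 -m pendant '[[[0,0,4],[0,0,0]],[[0,0,8],[0,0,0]],[[0,0,12],[0,0,0]],[[0,0,15],[0,0,0]],[[0,0,17],[0,0,0]],[[0,0,19],[0,0,0]],[[0,0,20],[0,0,0]],[[0,0,20],[0,0,0]],[[0,0,20],[0,0,0]]]'; python3 go.py -.062 .031 .089
python3 - <<'E'
from h import *
b=cam("side")
x=cv2.resize(b["f"][125:195,195:295],(800,560),interpolation=2)[:,:,::-1]
cv2.imwrite("pics/s4.png",x)
E
```

```text
time_s: 4.45
tcp_pos: [0.5175, 0.1807, 0.09]
ee_rot: [[0.99, 0.144, -0.001], [0.144, -0.99, -0.0], [-0.001, 0.0, -1.0]]
wrist_force: [-2.7, 0.6, 4.0]
gripper_width: 0.543
gripper_force: 3.3
shift mm [ 0.3 -0.6  1. ] turn [ 0.     0.001 -0.001] t 4.45 F [-2.75  0.6   4.  ] grip 0.543 feeder tcp [-62.3  30.4] 0.09
```

View pics/s4.png

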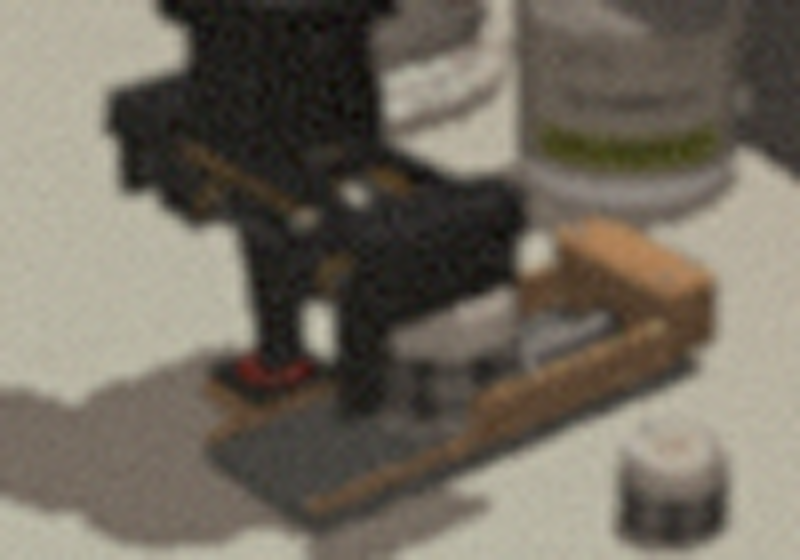

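The button is sunk at (275,368). The cup has come out and stands against the lane finger at (390,370), with 2.7 N on it. I'll add a little push so the button sits fully down.

```bash
python3 -m pendant '[[[0,0,1],[0,0,0]],[[0,0,2],[0,0,0]],[[0,0,2],[0,0,0]],[[0,0,2],[0,0,0]],[[0,0,2],[0,0,0]],[[0,0,2],[0,0,0]]]'; python3 go.py -.062 .031 .089
```

```text
time_s: 5.1
tcp_pos: [0.5175, 0.1808, 0.0889]
ee_rot: [[0.989, 0.145, -0.001], [0.145, -0.989, -0.001], [-0.001, 0.0, -1.0]]
wrist_force: [-4.9, -0.7, 9.1]
gripper_width: 0.542
gripper_force: 6.3
shift mm [ 0.2 -0.5 -0.1] turn [0.    0.001 0.001] t 5.1 F [-4.89 -0.72  9.13] grip 0.542 feeder tcp [-62.2  30.5] 0.0889
```

```bash
python3 -c "
from station import r
print(r.finish_job())"
```

```text
the job is handed in; nothing more can be done
None
```

I've handed the job in, though the hand-in returned no verdict: one fingertip holds the button fully down (about 9 N), and the cup stands on the lane, stopped against the other finger, after about 5 s of robot time.

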